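# Bed the two fitting radius gauges on a marble moulding

## Task

Two of the four radius gauges in the rack fit the marble moulding on the board. First set the hollow one that fits squarely across the rounded nose, about midway along it, feel for the place where it bears on both sides without rocking and press it home there with about 10 N for a second, then leave it standing upright; then do the same with the round-ended gauge that fits, in the cove. Never press a gauge on the marble with more than 20 N, leave the other two gauges in the rack and do not disturb anything else on the bench.

Things in the scene. Friction and masses are not known exactly. Their poses are not given: they have to be found in the camera images.
- board: Fixed plywood board 130 (x) x 190 (y) x 18 mm, turned about the vertical; origin: centre of its underside. On it a white marble moulding 90 long (x) x 160 across (y), flat top 58 mm above the origin, with a rounded rib (nose) and a round groove (cove), both along board x. It lies on foam that gives 0.2 mm per newton downwards, hardly at all sideways.
- nose_nominal (a point): Nominal arc centre of the nose (half-round rib, radius 24 mm, crown 24 mm above this point, along x), mid-length; axes of the board, at board y -50, z 58 mm. The moulding was bedded by hand: the true nose and cove stand off their nominal points, both by the same unmeasured amount, up to 4 mm either way along board y and up to 4 mm up or down; level and not turned.
- cove_nominal (a point): Nominal arc centre of the cove (groove of radius 20 mm, bottom 20 mm below this point, along x), mid-length; axes of the board, at board y +50, z 62 mm. The true cove stands off it by the same unmeasured amount as the nose.
- rack: Fixed plywood rack 205 (x) x 94 (y) mm; origin: centre of its underside. Two rails along x, tops 45 mm up, carry the four gauges by their cross bars (gauge axes as the rack's) at rack x -75, -25, +25, +75 mm, between ribs 6 mm high. Which gauge is where varies.
- gauge_hollow_24: Aluminium gauge, hollow (concave) radius 24 mm below, about 150 g. Thickness 24 (x), profile 51 wide (y), cross bar 80 (y) x 12 high (necked outside the profile, so the width shows from above), wooden grip on it 24 x 24, from 12 to 56 above the origin (mid-underside of the bar). Arc centre 28 mm below the origin. Bears only on two lips of 4 mm radius, centres 21.4 mm to either side (y), 10 mm below the origin: 50 degrees either side of the crown.
- gauge_round_20: Aluminium gauge, round (convex) end, radius 20 mm below, about 150 g. Thickness 24 (x), profile 40 wide (y), cross bar 80 (y) x 12 high (necked outside the profile, so the width shows from above), wooden grip on it 24 x 24, from 12 to 56 above the origin (mid-underside of the bar). Arc centre 6 mm below the origin. Bears only on two lips of 4 mm radius, centres 11.3 mm to either side (y), 17.3 mm below the origin: 45 degrees either side of the bottom.
- gauge_hollow_10: The same kind of gauge with a hollow radius of 10 mm, profile 29 mm wide: too small for this nose.
- gauge_round_12: The same kind of gauge with a round end of radius 12 mm, profile 24 mm wide: too small for this cove.
- riffler_a: Thin bent steel riffler file, 210 mm long, about 10 mm high, lying along x between rack and board. Bystander.
- riffler_b: Thin bent steel riffler file, 180 mm long, about 10 mm high, beside the other. Bystander.
- rasp: Rasp with a wooden handle, 280 mm long, lying behind. Bystander.
- mallet: Wooden mallet, head 76 mm across, lying to the left. Bystander.
- hone: Sharpening stone 160 x 55 x 24 mm, lying to the right. Bystander.
- offcut: Marble offcut 70 x 50 x 38 mm. Bystander.
- jar: Glass jar with a steel lid, 70 mm across, 100 mm high. Bystander.
- brush: Bench brush lying at the front right. Bystander.
Mind the look-alikes: they are no part of the job. What is shaped like the board but orange is not meant.

How it is judged:
On the way, in this order (a step that is already met when the one before it is completed fails the run):
1. the hollow 24 mm gauge is pressed home across the nose, bearing on both lips (angle between gauge_hollow_24's own z axis and vertical below 0.1 rad and angle between the y axis of gauge_hollow_24 and the y axis of board, either way round below 0.12 rad and y of gauge_hollow_24 in the frame of board between -0.059 and -0.041 m and x of gauge_hollow_24 in the frame of board between -0.03 and 0.03 m and z of gauge_hollow_24 in the frame of board between 0.077 and 0.093 m and contact force between each of gauge_hollow_24_c0, gauge_hollow_24_c1 and board above 1 N and contact force between gauge_hollow_24 and board above 5 N), for 0.5 s.
2. the round 20 mm gauge is pressed home in the cove, bearing on both lips (angle between gauge_round_20's own z axis and vertical below 0.1 rad and angle between the y axis of gauge_round_20 and the y axis of board, either way round below 0.12 rad and y of gauge_round_20 in the frame of board between 0.041 and 0.059 m and x of gauge_round_20 in the frame of board between -0.03 and 0.03 m and z of gauge_round_20 in the frame of board between 0.059 and 0.075 m and contact force between each of gauge_round_20_c0, gauge_round_20_c1 and board above 1 N and contact force between gauge_round_20 and board above 5 N), for 0.5 s.
At the end, for the whole second after the job is handed in: Hollow 24 mm gauge at rest across the nose, round 20 mm one in the cove, released, each bearing on both lips (0.1 N), upright within 0.10 rad, square within 0.12 rad, within 30 mm of mid-length; the other two moved under 20 mm. Each was pressed 0.5 s: over 1 N per lip, over 5 N in all (angle between each of gauge_hollow_24, gauge_round_20's own z axis and vertical below 0.1 rad and angle between the y axis of each of gauge_hollow_24, gauge_round_20 and the y axis of board, either way round below 0.12 rad and y of gauge_hollow_24 in the frame of board between -0.059 and -0.041 m and x of gauge_hollow_24 in the frame of board between -0.03 and 0.03 m and z of gauge_hollow_24 in the frame of board between 0.077 and 0.093 m and contact force between each of gauge_hollow_24_c0, gauge_hollow_24_c1, gauge_round_20_c0, gauge_round_20_c1 and board above 0.1 N and linear speed of each of gauge_hollow_24, gauge_round_20 below 0.01 m/s and angular speed of each of gauge_hollow_24, gauge_round_20 below 0.1 rad/s and y of gauge_round_20 in the frame of board between 0.041 and 0.059 m and x of gauge_round_20 in the frame of board between -0.03 and 0.03 m and z of gauge_round_20 in the frame of board between 0.059 and 0.075 m and not (distance of gauge_hollow_10 from where it was at the start of the episode above 0.02 m) and not (distance of gauge_round_12 from where it was at the start of the episode above 0.02 m)); the robot touches nothing.
It fails at once if a gauge is pressed on the marble or board with more than 20 N (contact force between any of gauge_hollow_24, gauge_round_20, gauge_hollow_10, gauge_round_12 and board above 20 N).
It fails at once if one of the two gauges that do not fit leaves its place (20 mm) (distance of any of gauge_hollow_10, gauge_round_12 from where it was at the start of the episode above 0.02 m).
It fails at once if something else on the bench is moved by more than 30 mm (distance of any of riffler_a, riffler_b, rasp, mallet, hone, offcut, jar, brush from where it was at the start of the episode above 0.03 m).
It also fails if it takes over 72 s, if anything falls off the work surface, if the arm or the gripper's body presses on something with over 40 N, if the wrist force passes 120 N, or if a joint passes its speed limit or range.

## Robot

A 6-joint arm with a two-finger parallel gripper is mounted at the origin on the work surface. World frame = base frame: x ahead of the robot, y to its left, z up, the work surface at z = 0. Lengths are in m, angles in rad, forces in N, time in s.
With the tool pointing down it reaches from about 0.225 to 0.875 m from the base axis. Payload 3.4 kg.
Tool frame: the origin (TCP) lies midway between the tips of the shut fingers; the grasp point (between the pads) lies 19 mm behind it; z points along the fingers, y is the line along which they close (so a half turn about z gives the same grasp; the last joint's range is limited). The gripper opens to 85 mm and grips with 20 to 120 N. Pads are 22 mm wide; open, the fingers measure 114 mm over their backs; the gripper's body (76 mm by 85 mm) begins 54 mm behind the grasp point. The pads swing forward as they close: fully open they stand 13 mm farther back than shut.
Start: joints at [1.158, 0.276, 1.505, -0, 1.361, -0.121], TCP at [0.165, 0.551, 0.231] pointing down, gripper open.
Joint ranges: [-2.89, 2.89], [-0.75, 2.08], [0.22, 2.7], [-1.18, 4.32], [0.11, 2.71], [-2.7, 2.7]. Speed limits (rad/s): [2.57, 2.57, 3.14, 3.14, 3.14, 3.14].

## Interface

Orientations are given as a unit quaternion [w, x, y, z].
In Python, from rig import * gives the robot as it stands.
- The arm moves only by the tool apply_moves, never from a script. Its argument "steps" is one flat list of numbers, 4 for each row, row after row: the shift along the world's x, y, z in cm, then the turn about the world's z in degrees. A call has 1 to 8 rows; each row is the pose to reach, as a shift and turn from the pose commanded when the call began; what a row does not reach only later rows make up. A row lasts 1/12 s, in which the tool goes at most 41.7 mm and 7.16 degrees, less where a joint would pass 70% of its speed; a pose out of reach is approached as far as the arm can. A call with a gripper value outside its range is refused whole. "jaw" is the closure in counts, from 0 (fully open) to 255 (shut), set as the call begins (left out, the last holds). The fingers move at their own pace and stop on an object; "newtons" is the grip in N (left out, the last holds). Time passes only in rows, so rows that repeat a pose let the fingers close. It gives the time, the measured TCP pose, the force, the opening and the grip force at its end, in the units of the state.
- get_state(): the state, without advancing time (a new reading comes with each control period).
- get_image(name): name is "scene" or "top" or "wrist"; returns the picture (480x640x3 uint8, red, green, blue); there is no depth.
- calibration(name): a dict with "fx", "fy", "cx", "cy" (pixels), "xyz" and "rotation" of the camera in the world. Camera axes: x right, y up, looking along -z (the intrinsics and any distortion apply to the point x, -y, -z); pixel columns grow to the right and rows downward; lengths in m; the calibration is good to about 2 mm. A picture is of the moment at which its call begins: read the wrist's pose just before it. calibration takes no time and is no camera call; for the wrist camera it gives the pose at the moment of the call.
- sign_off(): hands the job in; it is judged then, once.
The state is a dict: "clock": time; "qpos": joint angles; "qd": joint speeds; "effort": joint torques, N m; "position": TCP position; "ee_rot": TCP orientation; "contact_force": force on the tool from outside, world axes, zero at the start; "moment": the same for the moment, N m; "width": finger opening in m; "gripper_force": force on a finger pad.
Only numpy, scipy, OpenCV 4.12 (cv2) and the standard library are available. Lean on these libraries where they do the work, as an engineer would, in place of code of your own. Each camera call takes 0.05 s, during which the arm holds its last target. There are 200 camera calls.

## Working session

There is one attempt and no reset: what is moved stays moved. The work goes in short steps, Python scripts to look and compute and a tool call to move; the robot and the scene stay as the last step left them, time stands still between calls to the robot, and variables do not carry over. Pictures are saved under pics/ and viewed, at most 10 in all, crops included, and the job is handed in when it is done.

Besides the shell and the picture viewer there is one more tool, called after "Emit:" by a JSON object that holds its "api" and its "payload". apply_moves: Moves the arm, as the interface text tells. Its arguments: {"type":"object","properties":{"steps":{"type":"array","items":{"type":"number"}},"jaw":{"type":"number"},"newtons":{"type":"number"}},"required":["steps"]}

```bash
mkdir -p pics; python3 - <<'E'
from rig import *
import cv2
for n in("top","scene"):
    cv2.imwrite(f"pics/{n}1.png",get_image(n)[:,:,::-1]); c=calibration(n); print(n,c)
print(get_state())
E
```

```text
top {'fx': 584.2577908333247, 'fy': 584.2577908333247, 'cx': 318.8756163227099, 'cy': 231.43348524351646, 'xyz': array([0.41095401, 0.00186987, 1.35110069]), 'rotation': array([ 0.71556855,  0.03982805, -0.02785819, -0.69684955])}
scene {'fx': 544.6130206203826, 'fy': 544.6130206203826, 'cx': 323.1621770326238, 'cy': 230.54267713282204, 'xyz': array([ 1.01560485, -0.5665328 ,  0.96247946]), 'rotation': array([0.88018226, 0.32169552, 0.11053549, 0.33101827])}
{'clock': 0.1, 'qpos': array([ 1.15797922e+00,  2.76540199e-01,  1.50601767e+00,  1.06562301e-05,
        1.36068970e+00, -1.21013484e-01]), 'qd': array([-0.00029803, -0.00016609, -0.00275596, -0.0009033 ,  0.00045473,
        0.00127599]), 'effort': array([ 2.59008884e-03, -4.17692578e+01, -2.46405298e+01, -2.84830712e-04,
        5.87739007e-03, -9.65178913e-06]), 'position': array([0.16523464, 0.55025555, 0.23051695]), 'ee_rot': array([-2.23272890e-04,  1.45385774e-01,  9.89374698e-01, -7.96780349e-04]), 'contact_force': array([ 0.32048975, -0.3191021 , -0.30865465]), 'moment': array([-0.02050834,  0.04347319, -0.05371671]), 'gripper_force': 0.0, 'width': 0.08523749608004565}
```

View pics/top1.png

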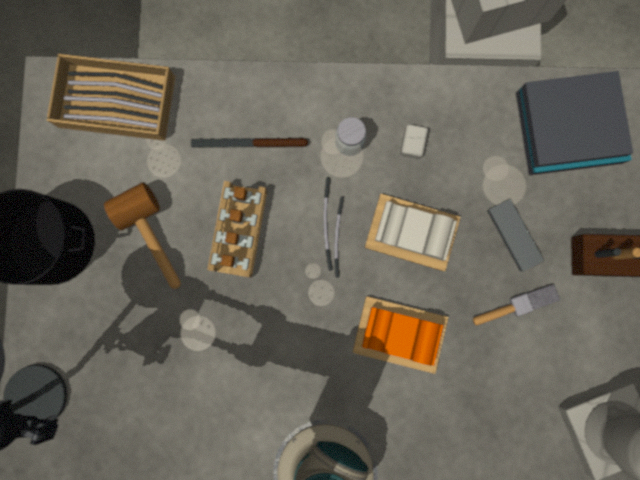

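The top view shows the rack at about (238,228), the marble board at (413,231), the orange look-alike below it and the rifflers at (333,228). I'll enlarge both areas.

```bash
python3 - <<'E'
import cv2,numpy as np
t=cv2.imread("pics/top1.png")
a=cv2.resize(t[175:285,200:275],None,fx=5.3,fy=5.3,interpolation=cv2.INTER_CUBIC)
b=cv2.resize(t[185:285,355:470],None,fx=3.4,fy=3.4,interpolation=cv2.INTER_CUBIC)
o=np.zeros((600,800,3),np.uint8);o[:a.shape[0],:a.shape[1]]=a;o[:b.shape[0],402:402+b.shape[1]]=b
print(a.shape,b.shape)
cv2.imwrite("pics/crop1.png",o)
E
```

```text
(583, 398, 3) (340, 391, 3)
```

View pics/crop1.png

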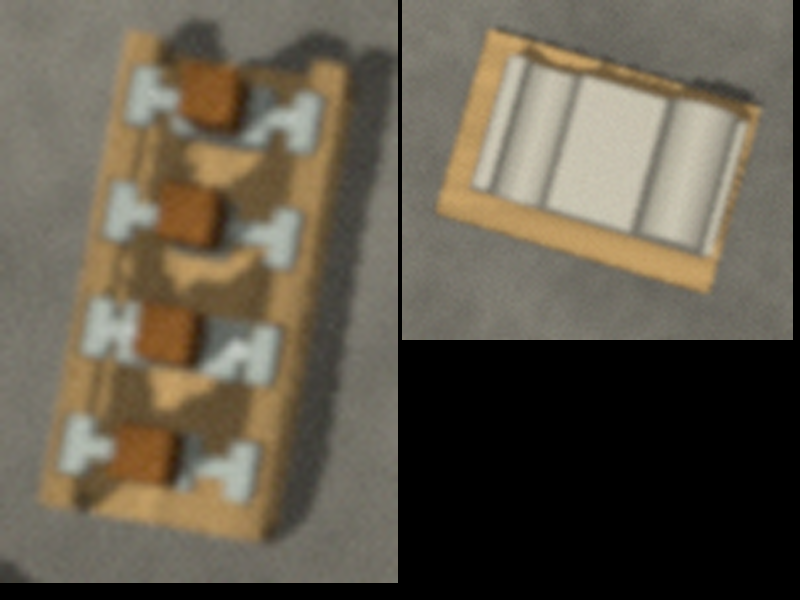

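View pics/scene1.png

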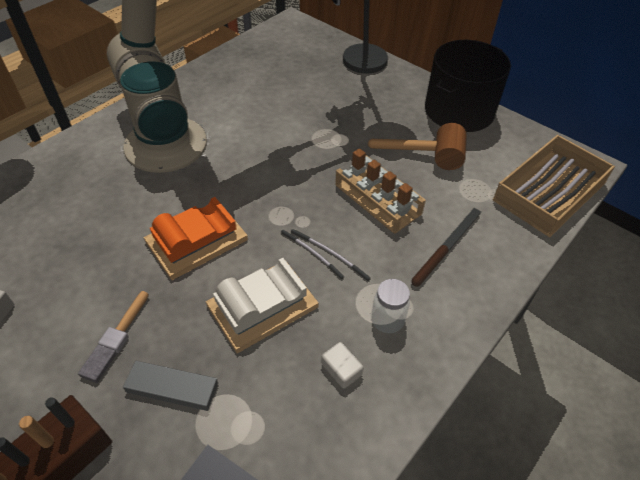

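The cove is on the world +y side of the board and the nose on the -y side. In the rack, gauge 3 from the top looks widest (probably hollow 24). Next I'll compute poses.

```bash
cat > h.py <<'E'
from rig import *
import numpy as np, cv2
from scipy.spatial.transform import Rotation as R
def rot(q): return R.from_quat(np.r_[q[1:],q[0]]).as_matrix()
def ray(c,u,v,z):
    d=rot(c["rotation"])@np.array([(u-c["cx"])/c["fx"],-(v-c["cy"])/c["fy"],-1.])
    return c["xyz"]+d*(z-c["xyz"][2])/d[2]
def proj(c,p):
    q=rot(c["rotation"]).T@(np.asarray(p)-c["xyz"]); return c["cx"]+c["fx"]*q[0]/-q[2], c["cy"]+c["fy"]*q[1]/q[2]
def yaw(s): m=rot(s["ee_rot"]); return np.degrees(np.arctan2(m[1,1],m[0,1]))
E
python3 - <<'E'
from h import *
np.set_printoptions(precision=4,suppress=True)
c=calibration("top"); print(calibration("wrist"), yaw(get_state()))
def show(n,P,z,s,o,l):
    P=np.array([ray(c,o[0]+(u-l)/s,o[1]+v/s,z) for u,v in P]);print(n,P[:,:2].tolist(),"mean",P.mean(0))
    d=lambda a,b:(P[b]-P[a])[:2]
    for a,b in((0,1),(3,2),(3,0),(2,1)): v=d(a,b);print(np.linalg.norm(v),np.degrees(np.arctan2(v[1],v[0])))
show("board",[(490,30),(760,105),(710,292),(437,212)],.018,3.4,(355,185),402)
show("rack",[(130,32),(350,62),(265,540),(42,505)],.045,5.3,(200,175),0)
for g in((225,108),(203,225),(182,342),(160,460)): print(ray(c,200+g[0]/5.3,175+g[1]/5.3,.057))
for g in((210,97),(188,215),(168,333),(145,455)): print("grip",ray(c,200+g[0]/5.3,175+g[1]/5.3,.101))
E
```

```text
{'fx': 348.4778177241233, 'fy': 348.4778177241233, 'cx': 322.1409297243277, 'cy': 240.3492695922059, 'xyz': array([0.0998, 0.5704, 0.3742]), 'rotation': array([ 0.7946, -0.1114, -0.0818,  0.5911])} 73.2807658614343
board [[0.6293647392662756, -0.11418620819888216], [0.5828017954359516, -0.2965503105133751], [0.45618085176180057, -0.26382238226726756], [0.504925074322193, -0.08076675910741586]] mean [ 0.5433 -0.1888  0.018 ]
0.18821470067748897 -104.3232793402604
0.1894343168580041 -104.91078169360406
0.12884909696607358 -15.032618459331081
0.13078218787057697 -14.49216417985459
rack [[0.6455219585221723, 0.24304363746657529], [0.6348368310812327, 0.1482013602672653], [0.43020444215129877, 0.1767416089326073], [0.4423898937197561, 0.2716445941179368]] mean [0.5382 0.2099 0.045 ]
0.09544228356855192 -96.42795653617814
0.09568208728395347 -97.31668956109594
0.20513568795376896 -8.014550413177187
0.20661306926971318 -7.939871734170948
[0.6118 0.1991 0.057 ]
[0.5617 0.2064 0.057 ]
[0.512  0.2133 0.057 ]
[0.4622 0.2205 0.057 ]
grip [0.6093 0.1987 0.101 ]
grip [0.5605 0.2058 0.101 ]
grip [0.5121 0.2119 0.101 ]
grip [0.4623 0.2192 0.101 ]
```

Every check agrees: the board measures 189x130 mm at yaw −14.7°, the rack 95x206 mm at yaw about −7.6°, and the gauges are 50 mm apart. I'll move over the rack for a close look.

Emit:
{"api": "apply_moves", "payload": {"steps": [33,-33.5,2,9,33,-33.5,2,9,33,-33.5,2,9,33,-33.5,2,9,33,-33.5,2,9,33,-33.5,2,9,33,-33.5,2,9,33,-33.5,2,9]}}

```text
clock: 0.77
position: [0.3982, 0.3134, 0.2452]
ee_rot: [-0.0, 0.067, 0.998, -0.0]
contact_force: [-0.1, 0.5, 0.2]
width: 0.0854
gripper_force: 0.0
```

```bash
python3 -c "
from h import *
s=get_state();print(s['position'],s['clock'],yaw(s))"
```

```text
[0.39821821 0.31343519 0.24524051] 0.7667 82.29039694270222
```

Emit:
{"api": "apply_moves", "payload": {"steps": [8.5,-10,0.5,0,8.5,-10,0.5,0,8.5,-10,0.5,0,8.5,-10,0.5,0,8.5,-10,0.5,0,8.5,-10,0.5,0]}}

```text
clock: 1.27
position: [0.4819, 0.2152, 0.2499]
ee_rot: [-0.001, 0.068, 0.998, 0.0]
contact_force: [-0.1, 1.5, 0.6]
width: 0.0854
gripper_force: 0.0
```

```bash
python3 - <<'E'
from h import *
c=calibration("wrist");s=get_state();im=get_image("wrist");print(s['position'],s['clock'],yaw(s),c)
np.save("w2.npy",c,allow_pickle=True)
cv2.imwrite("pics/w2.png",im[:,:,::-1])
for g in((.6118,.1991),(.5617,.2064),(.512,.2133),(.4622,.2205)): print(proj(c,[*g,.057]))
E
```

```text
[0.48193871 0.21520501 0.24985371] 1.2667 82.20010327736983 {'fx': 348.4778177241233, 'fy': 348.4778177241233, 'cx': 322.1409297243277, 'cy': 240.3492695922059, 'xyz': array([0.41435561, 0.22448312, 0.39364602]), 'rotation': array([ 0.74646363, -0.10332182, -0.0904266 ,  0.65110651])}
(np.float64(323.5286362898541), np.float64(332.5025173960416))
(np.float64(323.99285451603015), np.float64(289.38695221904277))
(np.float64(324.15288140301556), np.float64(243.31407305176242))
(np.float64(324.6194257223619), np.float64(193.36527382127355))
```

View pics/w2.png

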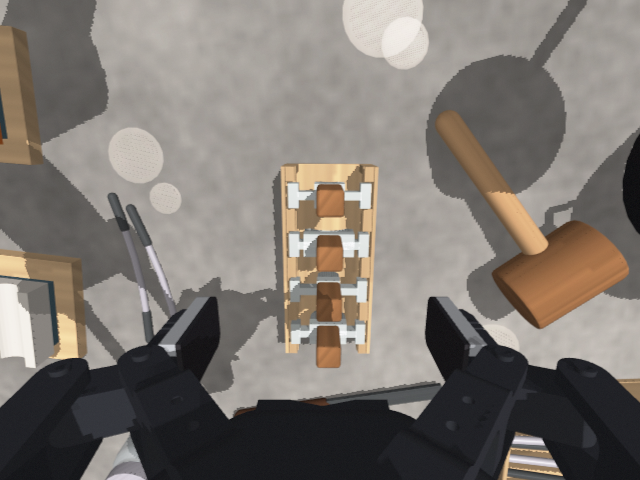

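```bash
python3 - <<'E'
import cv2
t=cv2.imread("pics/w2.png")
cv2.imwrite("pics/w2c.png",cv2.resize(t[160:375,270:390],None,fx=2.79*2.3/2.3,fy=2.79,interpolation=cv2.INTER_CUBIC) if 0 else cv2.resize(t[165:315,270:390],None,fx=4,fy=4,interpolation=cv2.INTER_CUBIC))
E
```

```text
(no output)
```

View pics/w2c.png

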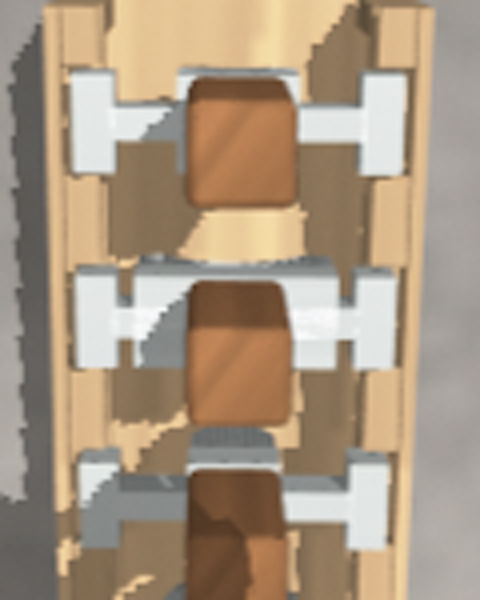

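The close-up settles identity by profile width against the 80 mm bar. The gauge at x≈0.46 is 29 mm wide (hollow 10), x≈0.51 is 51 mm (hollow 24) and x≈0.56 is 24 mm (round 12), so x≈0.61 is round 20. The two views put the bar centre about 4 mm apart in y, so I'll recompute.

```bash
python3 - <<'E'
from h import *
c=np.load("w2.npy",allow_pickle=True).item()
for u0,u1,v in((70,406,122),(75,396,318),(80,389,500)):
    a=ray(c,270+u0/4,165+v/4,.057);b=ray(c,270+u1/4,165+v/4,.057);print((a+b)/2,np.linalg.norm(a-b),np.degrees(np.arctan2(*(b-a)[1::-1])))
E
```

```text
[0.46489382 0.224909   0.057     ] 0.08136901141212449 82.1931847328602
[0.51387984 0.21784764 0.057     ] 0.0808365336155646 82.18936636396204
[0.56304681 0.21110936 0.057     ] 0.08080701849549346 82.18553754853565
```

Emit:
{"api": "apply_moves", "payload": {"steps": [3.1,0.1,-4,0,3.1,0.1,-8,0,3.1,0.1,-11,0,3.1,0.1,-14,0,3.1,0.1,-16.5,0,3.1,0.1,-18.6,0,3.1,0.1,-18.6,0,3.1,0.1,-18.6,0]}}

```text
clock: 1.98
position: [0.5117, 0.2175, 0.0638]
ee_rot: [-0.001, 0.066, 0.998, -0.0]
contact_force: [0.6, 0.9, 0.8]
width: 0.0856
gripper_force: 0.0
```

Emit:
{"api": "apply_moves", "payload": {"steps": [0,0,0,0,0,0,0,0,0,0,0,0,0,0,0,0,0,0,0,0,0,0,0,0,0,0,0,0,0,0,0,0], "jaw": 255, "newtons": 50}}

```text
clock: 2.65
position: [0.5141, 0.2164, 0.0654]
ee_rot: [0.001, 0.067, 0.998, 0.0]
contact_force: [-1.4, 0.4, 6.2]
width: 0.0233
gripper_force: 49.6
```

Emit:
{"api": "apply_moves", "payload": {"steps": [0,0,0,0,0,0,0,0,0,0,0,0,0,0,0,0]}}

```text
clock: 2.98
position: [0.514, 0.2164, 0.0654]
ee_rot: [0.001, 0.067, 0.998, 0.0]
contact_force: [-0.8, 0.5, 6.0]
width: 0.0235
gripper_force: 49.6
```

Gripped at 23.5 mm. I'll lift it and carry it toward the board for a wrist look.

Emit:
{"api": "apply_moves", "payload": {"steps": [0,0,1.5,0,0,0,4,0,0,0,7,0,0,0,10,0,0,0,13,0,0,0,16,0,0,0,19,0,0,0,19,0]}}

```text
clock: 3.65
position: [0.5165, 0.217, 0.2606]
ee_rot: [0.005, 0.067, 0.998, 0.002]
contact_force: [1.2, 0.5, -1.2]
width: 0.0237
gripper_force: 49.6
```

Emit:
{"api": "apply_moves", "payload": {"steps": [8,-30,0,-7,8,-30,0,-7,8,-30,0,-7,8,-30,0,-7,8,-30,0,-7,8,-30,0,-7,8,-30,0,-7,8,-30,0,-7]}}

```text
clock: 4.32
position: [0.594, -0.0893, 0.2528]
ee_rot: [-0.0, 0.13, 0.992, -0.002]
contact_force: [0.7, 0.2, -0.7]
width: 0.0236
gripper_force: 49.8
```

Emit:
{"api": "apply_moves", "payload": {"steps": [0,-11,0,0,0,-11,0,0,0,-11,0,0,0,-11,0,0,0,-11,0,0,0,-11,0,0]}}

```text
clock: 4.82
position: [0.5929, -0.1933, 0.2533]
ee_rot: [-0.001, 0.128, 0.992, 0.001]
contact_force: [0.5, 0.5, -1.7]
width: 0.0235
gripper_force: 50.0
```

```bash
python3 - <<'E'
from h import *
c=calibration("wrist");s=get_state();im=get_image("wrist");print(s['position'],s['clock'],yaw(s),s['contact_force'],s['moment'])
np.save("w3.npy",c,allow_pickle=True)
cv2.imwrite("pics/w3.png",im[:,:,::-1])
E
```

```text
[ 0.59287268 -0.19331882  0.25328975] 4.8167 75.24292319230494 [ 0.4531611   0.47166535 -1.65205081] [ 0.00962398 -0.01141711  0.0411267 ]
```

View pics/w3.png

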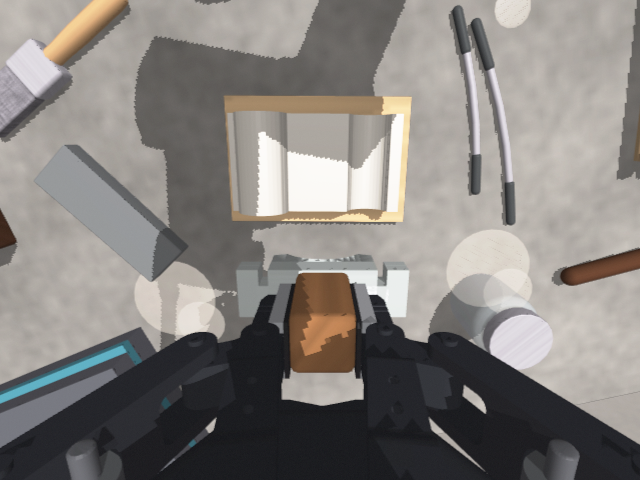

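The board's corners are at (224,97), (411,97), (403,221) and (232,221), with the nose on the left. The gauge sits square in the fingers, with its bar from 237 to 408.

```bash
python3 - <<'E'
from h import *
c=np.load("w3.npy",allow_pickle=True).item()
P=np.array([ray(c,u,v,.018) for u,v in((224,97),(411,97),(403.5,221),(232,221))])
print(P,P.mean(0))
for a,b in((0,1),(3,2),(0,3),(1,2)): d=P[b]-P[a];print(np.linalg.norm(d),np.degrees(np.arctan2(d[1],d[0])))
ctr=P.mean(0)[:2]
for th in (-14.5,):
    t=np.radians(th);y=np.array([-np.sin(t),np.cos(t)]);print("nose",ctr-.05*y,"cove",ctr+.05*y)
# edges: cove rims at board z~.058, nose feet
for u in(237,283,288,349,389): print(u,ray(c,u,160,.058))
E
```

```text
[[ 0.45941746 -0.26033778  0.018     ]
 [ 0.50762609 -0.07720023  0.018     ]
 [ 0.63204705 -0.10939867  0.018     ]
 [ 0.58337423 -0.29394908  0.018     ]] [ 0.54561621 -0.18522144  0.018     ]
0.18937644138873957 75.25218394392496
0.1908609335072926 75.22539627791434
0.12843285651766495 -15.171151903715874
0.12851970044057207 -14.509064416151572
nose [ 0.53309721 -0.23362882] cove [ 0.55813521 -0.13681406]
237 [ 0.52242042 -0.25779944  0.058     ]
283 [ 0.53354094 -0.21559302  0.058     ]
288 [ 0.53474993 -0.21100447  0.058     ]
349 [ 0.54950338 -0.1550098   0.058     ]
389 [ 0.55918154 -0.11827766  0.058     ]
```

Emit:
{"api": "apply_moves", "payload": {"steps": [-3,-2.2,-2,0,-6.2,-4.3,-4,0,-6.2,-4.3,-7,0,-6.2,-4.3,-10,0,-6.2,-4.3,-12.3,0,-6.2,-4.3,-12.3,0,-6.2,-4.3,-12.3,0,-6.2,-4.3,-12.3,0]}}

```text
clock: 5.53
position: [0.5327, -0.2364, 0.1329]
ee_rot: [0.001, 0.127, 0.992, -0.0]
contact_force: [0.1, 0.2, -2.0]
width: 0.0236
gripper_force: 49.9
```

Emit:
{"api": "apply_moves", "payload": {"steps": [0,0,0,0,0,0,0,0,0,0,0,0]}}

```text
clock: 5.78
position: [0.5323, -0.237, 0.1329]
ee_rot: [0.001, 0.128, 0.992, -0.001]
contact_force: [-0.2, 0.2, -2.1]
width: 0.0233
gripper_force: 49.9
```

```bash
cat >> h.py <<'E'
def rep():
    s=get_state(); m=rot(s["ee_rot"]); t=np.radians(-14.75); B=np.array([[np.cos(t),np.sin(t),0],[-np.sin(t),np.cos(t),0],[0,0,1]])
    p=s["position"]; np.set_printoptions(precision=4,suppress=True)
    print("t",s["clock"],"p",p,"yaw",round(yaw(s),2),"tilt",m[:2,2],"Fboard",B@s["contact_force"],"Mboard",B@s["moment"],"pboard",(B@(p-[.5445,-.187,0]))*1000)
E
python3 -c "
from h import *
rep()"
```

```text
t 5.7833 p [ 0.5323 -0.237   0.1329] yaw 75.31 tilt [ 0.0024 -0.0013] Fboard [-0.2104  0.1453 -2.1453] Mboard [ 0.0199  0.0196 -0.0297] pboard [  0.9798 -51.4443 132.8546]
```

Emit:
{"api": "apply_moves", "payload": {"steps": [0,0,-0.6,0,0,0,-1.2,0,0,0,-1.7,0,0,0,-1.9,0,0,0,-1.9,0,0,0,-1.9,0]}}

```text
clock: 6.28
position: [0.5313, -0.2367, 0.112]
ee_rot: [-0.0, 0.128, 0.992, 0.0]
contact_force: [0.4, -0.3, -1.4]
width: 0.0234
gripper_force: 50.0
```

Emit:
{"api": "apply_moves", "payload": {"steps": [0,0,-0.1,0,0,0,-0.2,0,0,0,-0.2,0]}}

```text
clock: 6.53
position: [0.5315, -0.2368, 0.1104]
ee_rot: [0.0, 0.128, 0.992, 0.0]
contact_force: [0.1, 0.6, -1.0]
width: 0.0231
gripper_force: 50.0
```

```bash
python3 -c "
from h import *
rep()"
```

```text
t 6.5333 p [ 0.5315 -0.2368  0.1104] yaw 75.28 tilt [0.0001 0.0001] Fboard [-0.0215  0.5773 -1.0411] Mboard [ 0.0335 -0.0193  0.004 ] pboard [  0.0791 -51.4756 110.3607]
```

Emit:
{"api": "apply_moves", "payload": {"steps": [0,0,-0.1,0,0,0,-0.1,0,0,0,-0.1,0]}}

```text
clock: 6.78
position: [0.5316, -0.2367, 0.1096]
ee_rot: [0.0, 0.128, 0.992, 0.0]
contact_force: [0.3, -0.4, 0.1]
width: 0.0236
gripper_force: 50.2
```

```bash
python3 -c "
from h import *
rep()"
```

```text
t 6.7833 p [ 0.5316 -0.2367  0.1096] yaw 75.28 tilt [0.0005 0.0002] Fboard [ 0.4232 -0.2874  0.1254] Mboard [ 0.1505 -0.0244 -0.0174] pboard [  0.2096 -51.3299 109.573 ]
```

Emit:
{"api": "apply_moves", "payload": {"steps": [0,0,-0.1,0,0,0,-0.1,0,0,0,-0.1,0]}}

```text
clock: 7.03
position: [0.5317, -0.2367, 0.1087]
ee_rot: [0.0, 0.128, 0.992, 0.0]
contact_force: [0.8, 1.0, 0.8]
width: 0.0234
gripper_force: 50.4
```

```bash
python3 -c "
from h import *
rep()"
```

```text
t 7.0333 p [ 0.5317 -0.2367  0.1087] yaw 75.27 tilt [0.0007 0.0002] Fboard [0.5547 1.1715 0.7525] Mboard [ 0.2431 -0.0174  0.0245] pboard [  0.2797 -51.2834 108.6897]
```

Emit:
{"api": "apply_moves", "payload": {"steps": [0.03,0.1,0,0,0.03,0.1,0,0,0.03,0.1,0,0]}}

```text
clock: 7.28
position: [0.5319, -0.2361, 0.1085]
ee_rot: [0.0, 0.128, 0.992, -0.0]
contact_force: [-0.3, -0.3, 0.6]
width: 0.0231
gripper_force: 50.3
```

```bash
python3 -c "
from h import *
rep()"
```

```text
t 7.2833 p [ 0.5319 -0.2361  0.1085] yaw 75.29 tilt [ 0.0003 -0.0006] Fboard [-0.2557 -0.3329  0.6449] Mboard [-0.0228 -0.0399  0.0393] pboard [  0.2768 -50.67   108.5111]
```

Emit:
{"api": "apply_moves", "payload": {"steps": [0.03,0.1,0,0,0.03,0.1,0,0,0.03,0.1,0,0]}}

```text
clock: 7.53
position: [0.5321, -0.2357, 0.1086]
ee_rot: [0.0, 0.128, 0.992, -0.001]
contact_force: [-0.8, -3.7, 1.5]
width: 0.0235
gripper_force: 50.3
```

```bash
python3 -c "
from h import *
rep()"
```

```text
t 7.5333 p [ 0.5321 -0.2357  0.1086] yaw 75.31 tilt [ 0.0001 -0.0017] Fboard [ 0.1844 -3.7632  1.4581] Mboard [-0.6917 -0.0412  0.0044] pboard [  0.3758 -50.2359 108.5611]
```

The y moment changes sign between the steps, so the centre is about 1 mm back. I'll return and press.

Emit:
{"api": "apply_moves", "payload": {"steps": [-0.02,-0.1,0,0,-0.02,-0.1,-0.05,0,-0.02,-0.1,-0.1,0,-0.02,-0.1,-0.1,0]}}

```text
clock: 7.87
position: [0.532, -0.2361, 0.1078]
ee_rot: [0.0, 0.128, 0.992, -0.0]
contact_force: [-0.3, -1.7, 5.0]
width: 0.0231
gripper_force: 50.6
```

```bash
python3 -c "
from h import *
rep()"
```

```text
t 7.8667 p [ 0.532  -0.2361  0.1078] yaw 75.28 tilt [ 0.0005 -0.0005] Fboard [ 0.1671 -1.7431  5.0432] Mboard [-0.4719  0.0401  0.0423] pboard [  0.4017 -50.6261 107.7577]
```

Emit:
{"api": "apply_moves", "payload": {"steps": [-0.01,-0.04,0,0,-0.01,-0.04,-0.05,0,-0.01,-0.04,-0.05,0]}}

```text
clock: 8.12
position: [0.532, -0.2363, 0.1073]
ee_rot: [0.0, 0.128, 0.992, -0.0]
contact_force: [-0.8, -1.8, 5.2]
width: 0.0231
gripper_force: 50.9
```

```bash
python3 -c "
from h import *
rep()"
```

```text
t 8.1167 p [ 0.532  -0.2363  0.1073] yaw 75.28 tilt [ 0.0008 -0.0002] Fboard [-0.2835 -1.985   5.1969] Mboard [-0.3205  0.0776  0.0088] pboard [  0.4569 -50.81   107.316 ]
```

Emit:
{"api": "apply_moves", "payload": {"steps": [-0.01,-0.05,0,0,-0.01,-0.05,-0.05,0,-0.01,-0.05,-0.06,0]}}

```text
clock: 8.37
position: [0.532, -0.2364, 0.1069]
ee_rot: [0.0, 0.128, 0.992, 0.0]
contact_force: [-0.5, -1.3, 7.3]
width: 0.0234
gripper_force: 51.1
```

```bash
python3 -c "
from h import *
rep()"
```

```text
t 8.3667 p [ 0.532  -0.2364  0.1069] yaw 75.27 tilt [0.0009 0.0004] Fboard [-0.1637 -1.3862  7.2674] Mboard [-0.1304  0.177  -0.0354] pboard [  0.4825 -50.9804 106.8611]
```

Emit:
{"api": "apply_moves", "payload": {"steps": [-0.01,-0.03,-0.01,0,-0.01,-0.03,-0.01,0,-0.01,-0.03,-0.01,0,-0.01,-0.03,-0.01,0,-0.01,-0.03,-0.01,0,-0.01,-0.03,-0.01,0,-0.01,-0.03,-0.01,0,-0.01,-0.03,-0.01,0]}}

```text
clock: 9.03
position: [0.5319, -0.2365, 0.1069]
ee_rot: [0.001, 0.128, 0.992, 0.0]
contact_force: [-0.8, -0.2, 6.4]
width: 0.0233
gripper_force: 51.1
```

Emit:
{"api": "apply_moves", "payload": {"steps": [0,0,0,0,0,0,0,0,0,0,0,0,0,0,0,0,0,0,0,0,0,0,0,0]}}

```text
clock: 9.53
position: [0.5319, -0.2365, 0.1069]
ee_rot: [0.0, 0.128, 0.992, 0.0]
contact_force: [-1.4, 0.5, 6.7]
width: 0.0235
gripper_force: 51.1
```

```bash
python3 -c "
from h import *
rep()"
```

```text
t 9.5333 p [ 0.5319 -0.2365  0.1069] yaw 75.27 tilt [0.0011 0.0008] Fboard [-1.4927  0.09    6.6537] Mboard [-0.0028  0.1532  0.007 ] pboard [  0.4537 -51.0553 106.8561]
```

Emit:
{"api": "apply_moves", "payload": {"steps": [0,0,-0.02,0,0,0,-0.03,0,0,0,-0.03,0,0,0,-0.03,0,0,0,-0.03,0,0,0,-0.03,0,0,0,-0.03,0,0,0,-0.03,0]}}

```text
clock: 10.2
position: [0.532, -0.2365, 0.1067]
ee_rot: [0.001, 0.128, 0.992, 0.0]
contact_force: [-0.2, -0.8, 7.0]
width: 0.0234
gripper_force: 51.1
```

Emit:
{"api": "apply_moves", "payload": {"steps": [0,0,0.05,0,0,0,0.1,0,0,0,0.14,0,0,0,0.14,0]}}

```text
clock: 10.53
position: [0.5318, -0.2365, 0.1075]
ee_rot: [0.0, 0.128, 0.992, 0.001]
contact_force: [0.3, 0.2, 5.2]
width: 0.0235
gripper_force: 50.8
```

```bash
python3 -c "
from h import *
rep()"
```

```text
t 10.5333 p [ 0.5318 -0.2365  0.1075] yaw 75.27 tilt [0.0007 0.0009] Fboard [0.2463 0.2491 5.2048] Mboard [ 0.1023 -0.0039 -0.0268] pboard [  0.3482 -51.0614 107.4831]
```

Emit:
{"api": "apply_moves", "payload": {"steps": [0,0,0.05,0,0,0,0.08,0,0,0,0.08,0]}}

```text
clock: 10.78
position: [0.5317, -0.2364, 0.1078]
ee_rot: [-0.0, 0.128, 0.992, 0.001]
contact_force: [0.6, 0.7, 2.9]
width: 0.0231
gripper_force: 50.5
```

Emit:
{"api": "apply_moves", "payload": {"steps": [0,0,0,0,0,0,0,0,0,0,0,0,0,0,0,0,0,0,0,0,0,0,0,0,0,0,0,0,0,0,0,0], "jaw": 0}}

```text
clock: 11.45
position: [0.5315, -0.237, 0.1081]
ee_rot: [-0.0, 0.128, 0.992, 0.0]
contact_force: [0.6, 0.5, -0.5]
width: 0.0854
gripper_force: 0.0
```

```bash
python3 -c "
from h import *
rep()"
```

```text
t 11.45 p [ 0.5315 -0.237   0.1081] yaw 75.28 tilt [-0.      0.0001] Fboard [ 0.4063  0.6358 -0.4518] Mboard [-0.0149  0.0398 -0.0127] pboard [  0.194  -51.6408 108.0752]
```

Emit:
{"api": "apply_moves", "payload": {"steps": [0,0,1,0,0,0,3,0,0,0,6,0,0,0,9,0,0,0,12,0,0,0,14.5,0,0,0,14.5,0]}}

```text
clock: 12.03
position: [0.5342, -0.2385, 0.2602]
ee_rot: [0.006, 0.128, 0.992, -0.002]
contact_force: [0.7, -0.7, 0.7]
width: 0.0855
gripper_force: 0.0
```

Emit:
{"api": "apply_moves", "payload": {"steps": [7,28,0,7,7,28,0,7,7,28,0,7,7,28,0,7,7,28,0,7,7,28,0,7,7,28,0,7,7,28,0,7]}}

```text
clock: 12.7
position: [0.6025, 0.0503, 0.2531]
ee_rot: [0.0, 0.064, 0.998, 0.003]
contact_force: [0.0, -1.2, -0.3]
width: 0.0853
gripper_force: 0.0
```

Emit:
{"api": "apply_moves", "payload": {"steps": [1,15.8,0,0,1,15.8,0,0,1,15.8,0,0,1,15.8,0,0,1,15.8,0,0,1,15.8,0,0]}}

```text
clock: 13.2
position: [0.6112, 0.2024, 0.2528]
ee_rot: [-0.0, 0.066, 0.998, -0.0]
contact_force: [-0.2, -0.4, 0.2]
width: 0.0853
gripper_force: 0.0
```

```bash
python3 - <<'E'
from h import *
rep()
t=get_image("top")[:,:,::-1]; w=get_image("wrist")[:,:,::-1];rep()
a=cv2.resize(t[185:285,355:470],None,fx=4,fy=4,interpolation=cv2.INTER_CUBIC)
b=cv2.resize(get_image("scene")[220:360,190:340,::-1],None,fx=2.4,fy=2.4)
o=np.zeros((600,800,3),np.uint8);o[:a.shape[0],:a.shape[1]]=a;o[:b.shape[0],800-b.shape[1]:]=b[:, :]
cv2.imwrite("pics/p4.png",o)
E
```

```text
t 13.2 p [0.6112 0.2024 0.2528] yaw 82.47 tilt [-0.0006 -0.0005] Fboard [-0.1089 -0.4613  0.1922] Mboard [-0.0494 -0.0067  0.0251] pboard [-34.679  393.5251 252.7588]
t 13.3 p [0.6114 0.2001 0.253 ] yaw 82.28 tilt [-0.0004 -0.0011] Fboard [ 1.041  -0.191  -0.2756] Mboard [ 0.0186 -0.0075  0.0487] pboard [-33.8719 391.3235 253.0055]
```

View pics/p4.png

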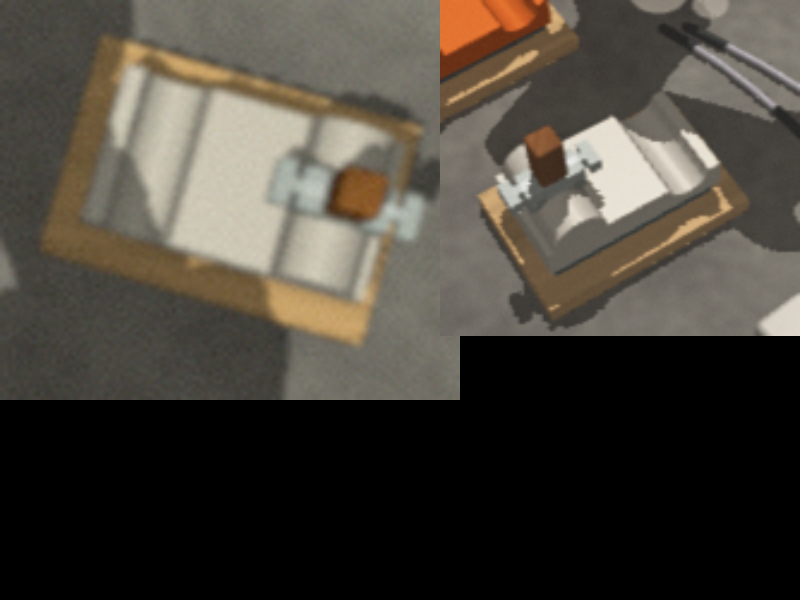

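The hollow gauge stands upright and square across the nose at mid-length, at crop position (355,192). Next is the round 20.

Emit:
{"api": "apply_moves", "payload": {"steps": [0.1,0.2,-4,0,0.1,0.2,-8,0,0.1,0.2,-11,0,0.1,0.2,-14,0,0.1,0.2,-16.5,0,0.1,0.2,-18.5,0,0.1,0.2,-18.5,0,0.1,0.2,-18.5,0]}}

```text
clock: 14.02
position: [0.6121, 0.2014, 0.0675]
ee_rot: [-0.001, 0.068, 0.998, -0.0]
contact_force: [0.8, 0.2, -0.3]
width: 0.0855
gripper_force: 0.0
```

Emit:
{"api": "apply_moves", "payload": {"steps": [0,0,0,0,0,0,0,0,0,0,0,0,0,0,0,0,0,0,0,0,0,0,0,0,0,0,0,0,0,0,0,0], "jaw": 255, "newtons": 50}}

```text
clock: 14.68
position: [0.6132, 0.2032, 0.0692]
ee_rot: [0.001, 0.067, 0.998, 0.0]
contact_force: [0.7, -0.3, 5.1]
width: 0.0232
gripper_force: 49.9
```

Emit:
{"api": "apply_moves", "payload": {"steps": [0,0,0,0,0,0,0,0,0,0,0,0]}}

```text
clock: 14.93
position: [0.6131, 0.2032, 0.0692]
ee_rot: [0.001, 0.067, 0.998, 0.0]
contact_force: [0.1, -0.7, 4.8]
width: 0.0231
gripper_force: 49.9
```

Emit:
{"api": "apply_moves", "payload": {"steps": [0,0,1.5,0,0,0,4,0,0,0,7,0,0,0,10,0,0,0,13,0,0,0,16,0,0,0,18,0,0,0,18,0]}}

```text
clock: 15.6
position: [0.6147, 0.2037, 0.253]
ee_rot: [0.004, 0.067, 0.998, 0.001]
contact_force: [1.3, -0.0, -1.7]
width: 0.0237
gripper_force: 49.7
```

Emit:
{"api": "apply_moves", "payload": {"steps": [-5,-30,0,-7,-5,-30,0,-7,-5,-30,0,-7,-5,-30,0,-7,-5,-30,0,-7,-5,-30,0,-7,-5,-30,0,-7,-5,-30,0,-7]}}

```text
clock: 16.27
position: [0.5604, -0.1024, 0.246]
ee_rot: [-0.002, 0.13, 0.991, -0.002]
contact_force: [-0.2, 0.4, -1.3]
width: 0.0234
gripper_force: 50.1
```

Emit:
{"api": "apply_moves", "payload": {"steps": [-0.6,-4.3,0,0,-0.6,-4.3,0,0,-0.6,-4.3,0,0,-0.6,-4.3,-3,0,-0.6,-4.3,-6,0,-0.6,-4.3,-9,0,-0.6,-4.3,-11,0,-0.6,-4.3,-11,0]}}

```text
clock: 16.93
position: [0.5526, -0.1369, 0.1324]
ee_rot: [-0.006, 0.127, 0.992, 0.002]
contact_force: [-1.2, 0.3, -2.8]
width: 0.0235
gripper_force: 50.3
```

Emit:
{"api": "apply_moves", "payload": {"steps": [0,0,0,0,0,0,0,0,0,0,0,0]}}

```text
clock: 17.18
position: [0.558, -0.1399, 0.1398]
ee_rot: [0.002, 0.128, 0.992, -0.0]
contact_force: [1.0, -0.5, -0.8]
width: 0.0234
gripper_force: 50.3
```

```bash
python3 - <<'E'
from h import *
rep()
E
```

```text
t 17.1833 p [ 0.558  -0.1399  0.1398] yaw 75.32 tilt [ 0.0033 -0.001 ] Fboard [ 1.08   -0.1861 -0.8031] Mboard [-0.0523 -0.0358  0.0332] pboard [  1.0141  48.9914 139.8108]
```

Emit:
{"api": "apply_moves", "payload": {"steps": [0,0,-1,0,0,0,-2,0,0,0,-3,0,0,0,-3.6,0,0,0,-3.7,0,0,0,-3.7,0,0,0,-3.7,0,0,0,-3.7,0]}}

```text
clock: 17.85
position: [0.5569, -0.1401, 0.1014]
ee_rot: [0.0, 0.128, 0.992, -0.0]
contact_force: [0.7, -0.4, -1.0]
width: 0.0231
gripper_force: 50.3
```

```bash
python3 - <<'E'
from h import *
rep()
E
```

```text
t 17.85 p [ 0.5569 -0.1401  0.1014] yaw 75.28 tilt [ 0.0008 -0.0002] Fboard [ 0.8127 -0.1746 -0.9956] Mboard [-0.0501  0.0531  0.031 ] pboard [  0.0874  48.4729 101.4288]
```

Emit:
{"api": "apply_moves", "payload": {"steps": [0,0,-0.1,0,0,0,-0.2,0,0,0,-0.3,0,0,0,-0.3,0,0,0,-0.3,0]}}

```text
clock: 18.27
position: [0.5565, -0.14, 0.0981]
ee_rot: [-0.0, 0.128, 0.992, 0.0]
contact_force: [-0.4, -0.2, -1.2]
width: 0.0233
gripper_force: 50.3
```

```bash
python3 - <<'E'
from h import *
rep()
E
```

```text
t 18.2667 p [ 0.5565 -0.14    0.0981] yaw 75.28 tilt [-0.      0.0001] Fboard [-0.3652 -0.2685 -1.1568] Mboard [0.0244 0.0336 0.0296] pboard [-0.3662 48.5545 98.0676]
```

Emit:
{"api": "apply_moves", "payload": {"steps": [0.01,0.04,-0.1,0,0.01,0.04,-0.2,0,0.01,0.04,-0.2,0,0.01,0.04,-0.2,0]}}

```text
clock: 18.6
position: [0.5566, -0.1395, 0.096]
ee_rot: [-0.0, 0.128, 0.992, 0.0]
contact_force: [0.6, -0.4, -1.9]
width: 0.0233
gripper_force: 50.3
```

```bash
python3 - <<'E'
from h import *
rep()
E
```

```text
t 18.6 p [ 0.5566 -0.1395  0.096 ] yaw 75.29 tilt [-0.0001  0.0001] Fboard [ 0.6557 -0.2003 -1.8635] Mboard [-0.0175 -0.0032  0.006 ] pboard [-0.4    48.9904 95.9993]
```

Emit:
{"api": "apply_moves", "payload": {"steps": [0,0,-0.1,0,0,0,-0.1,0,0,0,-0.1,0]}}

```text
clock: 18.85
position: [0.5568, -0.1395, 0.0952]
ee_rot: [0.0, 0.128, 0.992, 0.0]
contact_force: [-0.1, 0.7, -1.4]
width: 0.0234
gripper_force: 50.5
```

```bash
python3 - <<'E'
from h import *
rep()
E
```

```text
t 18.85 p [ 0.5568 -0.1395  0.0952] yaw 75.28 tilt [0.0003 0.0002] Fboard [-0.3102  0.677  -1.4026] Mboard [ 0.0935 -0.0251 -0.041 ] pboard [-0.2106 49.058  95.1881]
```

Emit:
{"api": "apply_moves", "payload": {"steps": [0,0,-0.1,0,0,0,-0.1,0,0,0,-0.1,0]}}

```text
clock: 19.1
position: [0.5569, -0.1395, 0.0945]
ee_rot: [0.0, 0.128, 0.992, 0.0]
contact_force: [0.7, 1.3, 2.2]
width: 0.0232
gripper_force: 50.7
```

```bash
python3 - <<'E'
from h import *
rep()
E
```

```text
t 19.1 p [ 0.5569 -0.1395  0.0945] yaw 75.28 tilt [0.0007 0.0002] Fboard [0.2902 1.4613 2.2201] Mboard [ 0.1851  0.0766 -0.0173] pboard [-0.1077 49.0822 94.4564]
```

Fy is positive, so the −y lip is bearing more. I'll move +y a little and descend.

Emit:
{"api": "apply_moves", "payload": {"steps": [0.01,0.05,0,0,0.01,0.05,-0.05,0,0.01,0.05,-0.1,0,0.01,0.05,-0.1,0]}}

```text
clock: 19.43
position: [0.557, -0.1392, 0.0935]
ee_rot: [0.0, 0.128, 0.992, -0.0]
contact_force: [0.2, 1.1, 4.7]
width: 0.0235
gripper_force: 51.2
```

```bash
python3 - <<'E'
from h import *
rep()
E
```

```text
t 19.4333 p [ 0.557  -0.1392  0.0935] yaw 75.28 tilt [ 0.0008 -0.0002] Fboard [-0.0508  1.0963  4.6908] Mboard [ 0.0776  0.1628 -0.0631] pboard [-0.0462 49.4474 93.5293]
```

Emit:
{"api": "apply_moves", "payload": {"steps": [0.01,0.03,-0.03,0,0.01,0.03,-0.06,0,0.01,0.03,-0.06,0,0.01,0.03,-0.06,0]}}

```text
clock: 19.77
position: [0.5571, -0.139, 0.0931]
ee_rot: [0.0, 0.128, 0.992, -0.0]
contact_force: [-0.4, 0.3, 5.5]
width: 0.0238
gripper_force: 51.4
```

```bash
python3 - <<'E'
from h import *
rep()
E
```

```text
t 19.7667 p [ 0.5571 -0.139   0.0931] yaw 75.29 tilt [ 0.0008 -0.0005] Fboard [-0.4141  0.1888  5.5091] Mboard [ 0.0077  0.1933 -0.0114] pboard [ 0.0095 49.6014 93.0763]
```

Balanced, with Fy and Mx both near 0. I'll press slightly more and hold for about 1.2 s.

Emit:
{"api": "apply_moves", "payload": {"steps": [0,0,-0.04,0,0,0,-0.06,0,0,0,-0.06,0,0,0,-0.06,0,0,0,-0.06,0,0,0,-0.06,0,0,0,-0.06,0,0,0,-0.06,0]}}

```text
clock: 20.43
position: [0.5572, -0.139, 0.0927]
ee_rot: [0.001, 0.128, 0.992, -0.0]
contact_force: [-0.9, 1.1, 7.7]
width: 0.0231
gripper_force: 51.6
```

```bash
python3 - <<'E'
from h import *
rep()
E
```

```text
t 20.4333 p [ 0.5572 -0.139   0.0927] yaw 75.29 tilt [ 0.001  -0.0005] Fboard [-1.1287  0.8635  7.7208] Mboard [ 0.0632  0.216  -0.0163] pboard [ 0.0106 49.646  92.7358]
```

Emit:
{"api": "apply_moves", "payload": {"steps": [0,0,0,0,0,0,0,0,0,0,0,0,0,0,0,0,0,0,0,0,0,0,0,0,0,0,0,0,0,0,0,0]}}

```text
clock: 21.1
position: [0.5572, -0.139, 0.0928]
ee_rot: [0.001, 0.128, 0.992, -0.0]
contact_force: [-1.2, 0.4, 7.5]
width: 0.0232
gripper_force: 51.6
```

```bash
python3 - <<'E'
from h import *
rep()
E
```

```text
t 21.1 p [ 0.5572 -0.139   0.0928] yaw 75.28 tilt [ 0.001  -0.0005] Fboard [-1.2567  0.1266  7.4778] Mboard [-0.0165  0.2908  0.0401] pboard [ 0.023  49.6399 92.7568]
```

Emit:
{"api": "apply_moves", "payload": {"steps": [0,0,0.06,0,0,0,0.12,0,0,0,0.18,0,0,0,0.22,0,0,0,0.22,0]}}

```text
clock: 21.52
position: [0.557, -0.139, 0.094]
ee_rot: [0.0, 0.128, 0.992, -0.0]
contact_force: [0.1, -1.2, 2.0]
width: 0.0232
gripper_force: 51.1
```

Emit:
{"api": "apply_moves", "payload": {"steps": [0,0,0,0,0,0,0,0,0,0,0,0,0,0,0,0,0,0,0,0,0,0,0,0,0,0,0,0,0,0,0,0], "jaw": 0}}

```text
clock: 22.18
position: [0.5569, -0.1388, 0.0941]
ee_rot: [0.0, 0.128, 0.992, 0.0]
contact_force: [0.1, -0.0, 0.5]
width: 0.0853
gripper_force: 0.0
```

Emit:
{"api": "apply_moves", "payload": {"steps": [0,0,1,0,0,0,3,0,0,0,6,0,0,0,9,0,0,0,12,0,0,0,14.5,0,0,0,14.5,0]}}

```text
clock: 22.77
position: [0.5599, -0.1399, 0.2461]
ee_rot: [0.006, 0.128, 0.992, -0.001]
contact_force: [1.2, -0.1, 0.6]
width: 0.0855
gripper_force: 0.0
```

Emit:
{"api": "apply_moves", "payload": {"steps": [-5,25,0,0,-5,25,0,0,-5,25,0,0,-5,25,0,0,-5,25,0,0,-5,25,0,0,-5,25,0,0,-5,25,0,0]}}

```text
clock: 23.43
position: [0.5059, 0.1136, 0.2394]
ee_rot: [0.0, 0.126, 0.992, 0.0]
contact_force: [-0.6, 0.4, -0.9]
width: 0.0852
gripper_force: 0.0
```

```bash
python3 - <<'E'
from h import *
rep()
t=get_image("top")[:,:,::-1]
a=cv2.resize(t[185:285,355:470],None,fx=3.8,fy=3.8,interpolation=cv2.INTER_CUBIC)
b=cv2.resize(get_image("scene")[150:360,190:430,::-1],None,fx=1.5,fy=1.5)
o=np.zeros((600,800,3),np.uint8);o[:a.shape[0],:a.shape[1]]=a;o[:b.shape[0],800-b.shape[1]:]=b[:, :]
cv2.imwrite("pics/p5.png",o)
E
```

```text
t 23.4333 p [0.5059 0.1136 0.2394] yaw 75.55 tilt [0.0001 0.0004] Fboard [-0.6467  0.2264 -0.8997] Mboard [-0.0086  0.0443  0.0104] pboard [-113.867   280.8412  239.3937]
```

View pics/p5.png

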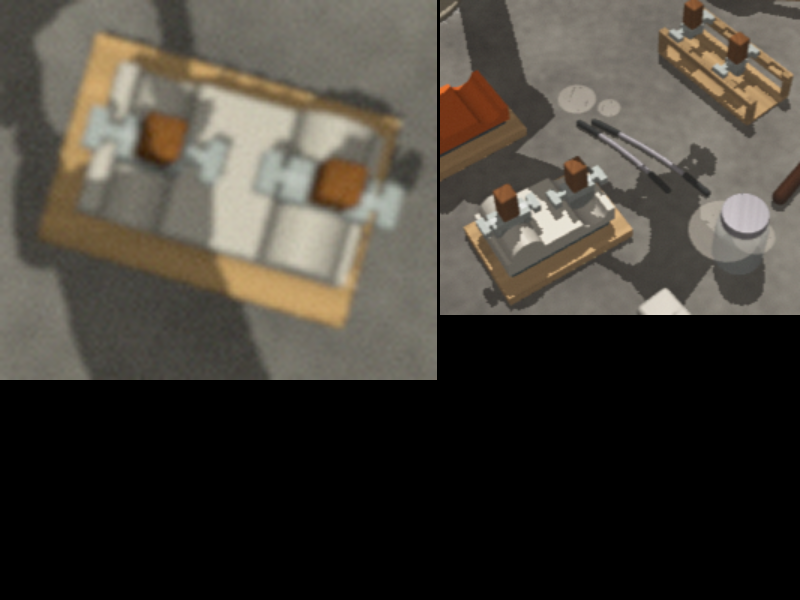

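Both gauges stand upright and square, the round one at (162,140) in the cove and the hollow one at (340,183) on the nose. The other two are still in the rack, so I'm handing in.

```bash
python3 -c "
from rig import *
print(sign_off())"
```

```text
the job is handed in; nothing more can be done
None
```

The hollow 24 mm gauge on the nose and the round 20 mm gauge in the cove were each pressed home with about 9 N for over a second and left standing upright, the other two are still in the rack, and the job is handed in; sign-off returned no verdict.

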